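# Bring the safety-capped bottle round on the carousel and uncap it

### The job

Turn the bottle carousel by its grip bar until the bottle with the wide safety cap clicks into place at the front, nearest you. Then press that cap down, twist it anticlockwise until it is free, lift it straight up, and finish still holding it level and still, about a hand's breadth above the open mouth so that the drips fall back in. Leave the bottle standing in its well, and do not upset the other bottles or disturb the things on the counter.

Things in the scene. Friction and masses are not known exactly. Their poses are not given: they have to be found in the camera images.
- carousel: Fixed foot of the bottle carousel; origin on its axis at counter height, z up. Its -x points to the front place, nearest the robot. On it turns a round steel tray, 370 mm across, with four square wells (33 mm high, 69 mm wide inside) 120 mm from the axis. At the start the wells lie at the foot's -x (front), +y, -y and +x (empty).
- turntable (a joint): Angle of the tray on its foot, rad, 0 at the start, grows anticlockwise seen from above. A spring detent clicks at every quarter turn (multiples of 1.571) and holds the tray with about 0.35 N m, drawing it in over the last 0.07 rad; in between it turns easily (0.05 N m) and stays where it is left.
- grip_bar (a point): Centre of the black grip bar of the carousel's upright U-shaped carrying handle, above all the bottles, 249 mm above the counter: 110 mm long, 18 mm wide, 26 mm high (13 mm above and below this point), level, on the tray's axis. The frame turns with the tray; the bar lies along the direction 45 degrees anticlockwise from this frame's x, halfway between two wells.
- mouth (a point): Centre of the rim of the safety-cap bottle's mouth, inside the cap at first; z up along the bottle. 201 mm above the counter. Neck 32 mm across, 44 mm over its three bayonet lugs.
- bottle: The safety-cap bottle; origin at the centre of its foot, z up. Loose, white, square, 66 by 66 mm, 140 mm to the shoulder, 167 mm to the rim, 0.35 to 0.65 kg. At the start it stands in the well at the foot's +y or -y side with about 1 mm of play; the well keeps it from turning.
- cap_centre (a point): Centre, half-way up, of the round ribbed grey safety cap: 54 mm across, 28 mm high (14 mm above and below this point), z up. While locked on it sits 4 mm below the mouth's rim, its lower edge 7 mm above the bottle's shoulder. Grip it by its side from above; any direction will do.
- cap: The same cap, 37 g, origin at the centre of its underside. Bayonet lock with a spring: press it down 3.5 mm or more (firm stop at 5 mm; spring 5 N at first, 11 N at 3.5 mm, 13 N at 5 mm) and, held down, turn it anticlockwise from above about 60 degrees (free from 43 to 75, where it meets a stop), then lift. Unpressed it turns only 3 degrees and pulls the bottle along.
- pump_mid (a point): Middle of the pump bottle, 80 mm above its foot: white square bottle of the same width with a slim pump head and a spout, 161 mm high in all, loose in the well opposite to the safety-cap bottle. Bystander.
- flip_mid (a point): Middle of the flip-top bottle, 75 mm above its foot: white square bottle of the same width with a narrow flip-top, 25 mm across and 20 mm high, 150 mm high in all, loose in the front well at the start. Bystander. The fourth well is empty.
- jug_mid (a point): Middle of a clear measuring jug, 130 mm high, 100 mm across with a handle, on the counter, this point 65 mm up. Bystander.
- roll_mid (a point): Middle of an upright roll of blue paper, 110 mm across, 190 mm high, on the counter, this point 95 mm up. Bystander.
- brush_mid (a point): Middle of a wooden scrubbing brush, 120 by 50 by 46 mm, on the counter, this point 23 mm up. Bystander.
Not all that is in view belongs to the job. What is shaped like the bottle but red is not meant.

How it is judged:
By the outcome, as a careful person would: the job done as asked, in the order asked, and still so for the second after the job is handed in, while the arm keeps its last pose, push and grip.
It also fails if it takes over 51 s, if anything falls off the work surface, if the arm or the gripper's body presses on something with over 40 N, if the wrist force passes 120 N, or if a joint passes its speed limit or range.

### The arm

A 7-joint arm with a two-finger parallel gripper is mounted at the origin on the work surface. World frame = base frame: x ahead of the robot, y to its left, z up, the work surface at z = 0. Lengths are in m, angles in rad, forces in N, time in s.
With the tool pointing down it reaches from about 0.425 to 1.025 m from the base axis. Payload 3.6 kg.
Tool frame: the origin (TCP) lies at the very end of the fingers, on their centre line; the grasp point (between the pads) lies 19 mm behind it (grip_depth is the distance from the TCP to the grasp point, in m); z points along the fingers, x is the direction in which the jaws open and shut, and the axes are right-handed (so a half turn about z gives the same grasp; the last joint's range is limited). The gripper opens to 85 mm and grips with 20 to 120 N. Pads are 22 mm wide; open, the fingers measure 114 mm over their backs; the gripper's body (76 mm by 85 mm) begins 54 mm behind the grasp point. The pads swing forward as they close: fully open they stand 13 mm farther back than shut.
Start: joints at [1.071, 0.591, 0.048, 1.609, -0.033, 0.943, -0.034], TCP at [0.286, -0.666, 0.231] pointing down, gripper open.
Joint ranges: [-2.69, 2.69], [-0.47, 2.24], [-1.27, 1.36], [0.19, 2.51], [-1.53, 4.68], [0.08, 2.07], [-3.09, 3.09]. Speed limits (rad/s): [2.57, 2.57, 3.14, 3.14, 3.14, 3.14, 3.14].

### API

Orientations are given as a unit quaternion [x, y, z, w].
In Python, from cell import * gives the robot as it stands.
- The arm moves only by the tool send_rows, never from a script. Its argument "steps" is one flat list of numbers, 5 for each row, row after row: the shift along the tool's x, y, z in m, then the turn about the tool's z in degrees, then the closure, from 0 (fully open) to 1 (shut). In form: [x, y, z, turn, fingers, x, y, z, turn, fingers, ...]. A call has 1 to 12 rows; each row is the pose to reach, as a shift and turn from the pose commanded when the call began, along the tool's axes at that moment; what a row does not reach only later rows make up. A row lasts 1/12 s, in which the tool goes at most 41.7 mm and 7.16 degrees, less where a joint would pass 70% of its speed; a pose out of reach is approached as far as the arm can. A call with a gripper value outside its range is refused whole. The fingers move at their own pace and stop on an object; "newtons" is the grip in N (left out, the last holds). Time passes only in rows, so rows that repeat a pose let the fingers close. It gives the time, the measured TCP pose, the force and the opening at its end, in the units of the state.
- get_state(): the state, without advancing time (a new reading comes with each control period).
- capture(name): name is "scene" or "top"; returns the picture (400x640x3 uint8, red, green, blue); there is no depth.
- camera_info(name): a dict with "mtx" (3x3 intrinsics, pixels), "k1" (the pictures are not rectified: a ray, as slopes to the right and down, at radius r is drawn at 1 + k1 r^2 times it, then the intrinsics apply), "extrinsics" (4x4, takes a point from camera to world coordinates). Camera axes: x right, y up, looking along -z (the intrinsics and any distortion apply to the point x, -y, -z); pixel columns grow to the right and rows downward; lengths in m; the calibration is good to about 2 mm. A picture is of the moment at which its call begins. camera_info takes no time and is no camera call.
- sign_off(): hands the job in, once; it reports no verdict.
The state is a dict: "t": time; "joint_positions": joint angles; "dq": joint speeds; "effort": joint torques, N m; "eef_pos": TCP position; "orientation": TCP orientation; "force": force on the tool from outside, world axes, zero at the start; "torque": the same for the moment, N m; "finger_gap": finger opening in m.
Only numpy, scipy, OpenCV 4.12 (cv2) and the standard library are available. Lean on these libraries where they do the work, as an engineer would, in place of code of your own. Each camera call takes 0.05 s, during which the arm holds its last target.

## Working session

There is one attempt and no reset: what is moved stays moved. The work goes in short steps, Python scripts to look and compute and a tool call to move; the robot and the scene stay as the last step left them, time stands still between calls to the robot, and variables do not carry over. Pictures are saved under pics/ and viewed, and the job is handed in when it is done.

Besides the shell and the picture viewer there is one more tool, called after ">>>" as name(argument=value, ...) on one line, values as JSON. send_rows: Moves the arm, as the interface text tells. Its arguments: {"type":"object","properties":{"steps":{"type":"array"},"newtons":{"type":"number"}},"required":["steps"]}

```bash
mkdir -p pics; ls; python3 - <<'E'
from cell import *
import cv2, numpy as np
np.set_printoptions(precision=4,suppress=True)
for n in("scene","top"):
    im=capture(n); cv2.imwrite(f"pics/{n}0.png",im[:,:,::-1])
    c=camera_info(n); print(n,c)
print(get_state())
E
```

```text
pics
scene {'mtx': array([[425.8257,   0.    , 323.9072],
       [  0.    , 425.8257, 195.4583],
       [  0.    ,   0.    ,   1.    ]]), 'k1': -0.01773293228953178, 'extrinsics': array([[-0.7907, -0.4419,  0.4237,  1.1046],
       [ 0.6122, -0.5736,  0.5442,  0.7279],
       [ 0.0025,  0.6897,  0.7241,  1.2524],
       [ 0.    ,  0.    ,  0.    ,  1.    ]])}
top {'mtx': array([[453.209 ,   0.    , 320.0245],
       [  0.    , 453.209 , 203.8546],
       [  0.    ,   0.    ,   1.    ]]), 'k1': 0.010299253873115014, 'extrinsics': array([[ 0.0122,  0.9838, -0.1791,  0.222 ],
       [-0.9996,  0.0162,  0.0211, -0.069 ],
       [ 0.0236,  0.1788,  0.9836,  1.5077],
       [ 0.    ,  0.    ,  0.    ,  1.    ]])}
{'t': 0.1, 'joint_positions': array([ 1.0715,  0.592 ,  0.0483,  1.6097, -0.0333,  0.9427, -0.0337]), 'dq': array([ 0.0005, -0.0037, -0.0007, -0.0039, -0.0003,  0.0001, -0.0005]), 'effort': array([  0.005 , -54.9997,   1.5536, -19.8825,   0.0097,   0.0038,
         0.    ]), 'eef_pos': array([ 0.286 , -0.6654,  0.2302]), 'orientation': array([ 0.8351, -0.5501, -0.0009, -0.0005]), 'force': array([0.2085, 0.8766, 1.4322]), 'torque': array([-0.0043,  0.0256,  0.0344]), 'finger_gap': 0.0855310368971855}
```

View pics/scene0.png

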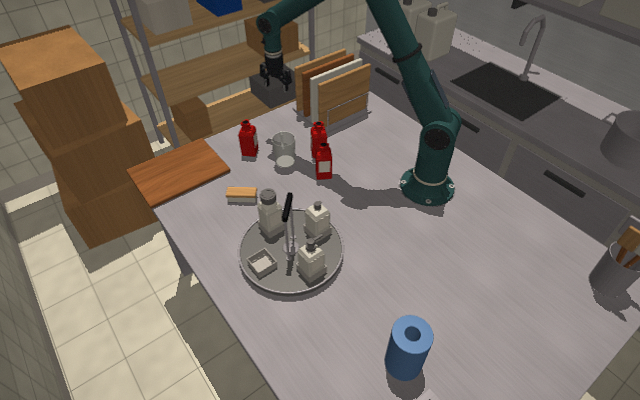

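View pics/top0.png

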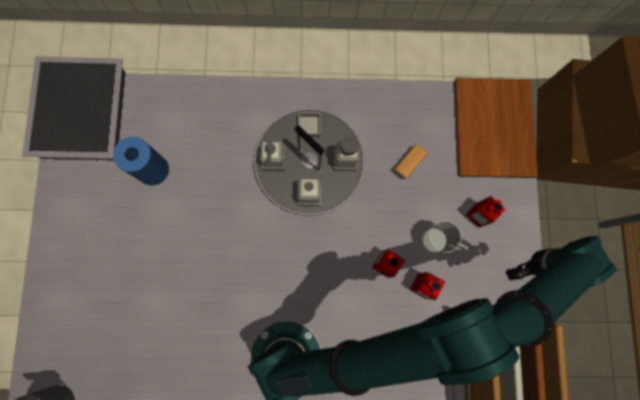

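The safety-cap bottle is at the -y side: wide cap at top-view pixel (347,145) and scene pixel (268,197). The flip-top is in front at (309,188), the pump at (271,152), and the empty well is at (308,124). The bar runs from (297,127) to (322,153). The tray needs a clockwise quarter turn (-90°). Next I'll measure.

```bash
cat > h.py <<'E'
import numpy as np, cv2
from cell import *
np.set_printoptions(precision=4,suppress=True)
def dist(c): return np.array([c["k1"],0,0,0,0.])
def ray(n,uv):
    c=camera_info(n); p=cv2.undistortPoints(np.array([[uv]],float),c["mtx"],dist(c))[0,0]
    E=c["extrinsics"]; d=E[:3,:3]@np.array([p[0],-p[1],-1.]); return E[:3,3],d/np.linalg.norm(d)
def plane(n,uv,z):
    o,d=ray(n,uv); return o+d*(z-o[2])/d[2]
def proj(n,P):
    c=camera_info(n);E=c["extrinsics"]; q=(np.asarray(P,float).reshape(-1,3)-E[:3,3])@E[:3,:3]
    q=q*[1,-1,-1]; return cv2.projectPoints(q,np.zeros(3),np.zeros(3),c["mtx"],dist(c))[0].reshape(-1,2)
def tri(a,b):
    (o1,d1),(o2,d2)=ray("top",a),ray("scene",b)
    A=np.stack([d1,-d2],1); t=np.linalg.lstsq(A,o2-o1,rcond=None)[0]
    p,q=o1+t[0]*d1,o2+t[1]*d2; return (p+q)/2,np.linalg.norm(p-q)
E
python3 - <<'E'
import cv2
a=cv2.imread('pics/top0.png')[100:225,240:375]; cv2.imwrite('pics/tc0.png',cv2.resize(a,None,fx=5.5,fy=4.6 if 0 else 4.7,interpolation=cv2.INTER_CUBIC))
b=cv2.imread('pics/scene0.png')[180:300,225:355]; cv2.imwrite('pics/sc0.png',cv2.resize(b,None,fx=5,fy=5,interpolation=cv2.INTER_CUBIC))
E
```

```text
(no output)
```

View pics/tc0.png

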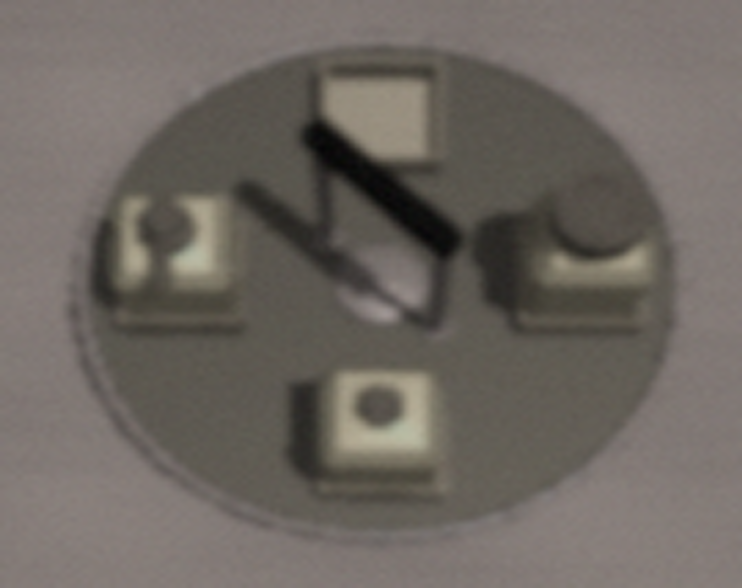

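View pics/sc0.png

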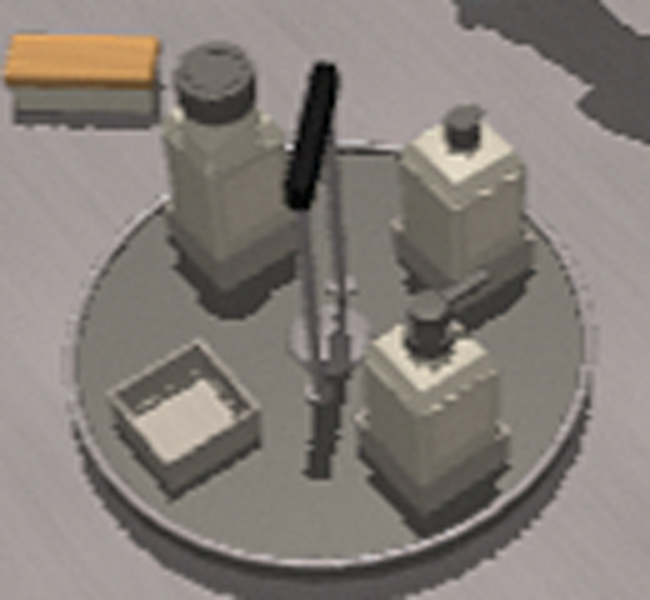

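The crops show the black bar clear of everything, and the ribbed wide cap beside it. I'll mask the bar by darkness and the tray by shape.

```bash
cat > bar.py <<'E'
from h import *
def barpix(n,im,roi,th=30):
    x0,y0,x1,y1=roi; m=(im[y0:y1,x0:x1].max(2)<th).astype(np.uint8)
    k,l,s,c=cv2.connectedComponentsWithStats(m); i=1+np.argmax(s[1:,4])
    pts=np.argwhere(l==i)[:,::-1]+[x0,y0]
    return (*cv2.minAreaRect(pts.astype(np.float32)),s[i,4],pts)
E
python3 - <<'E'
from bar import *
T=cv2.imread('pics/top0.png');S=cv2.imread('pics/scene0.png')
ct=barpix("top",T,(285,115,335,165)); cs=barpix("scene",S,(270,185,310,230))
print(ct[:4],cs[:4])
ctr=[]
for nm,c in(("top",ct),("scene",cs)):
    (u,v),(w,h),a=c[:3]
    P=plane(nm,(u,v),0.249); ctr.append((u,v)); 
    b=cv2.boxPoints(c[:3]); 
    # long axis ends
    e=[(b[0]+b[1])/2,(b[1]+b[2])/2,(b[2]+b[3])/2,(b[3]+b[0])/2]
    e=[e[0],e[2]] if np.linalg.norm(e[0]-e[2])>np.linalg.norm(e[1]-e[3]) else [e[1],e[3]]
    A,B=[plane(nm,q,0.25) for q in e]; d=A-B
    print(nm,P,A,B,np.linalg.norm(d),np.degrees(np.arctan2(d[1],d[0]))%180)
print(tri(*ctr))
# cap: top view top-disc ; crop (600,210)/(5.5,4.7)+(240,100)
for uv in((600/5.5+240,210/4.7+100),):print('cap top',plane("top",uv,0.203))
print('cap scene',plane("scene",(225+215/5,180+68/5),0.209))
print('flip',plane("top",(240+380/5.5,100+405/4.7),.18),plane("scene",(225+463/5,180+116/5),.184))
print('pump',plane("top",(240+165/5.5,100+228/4.7),.19))
# tray rim by ellipse: points on outline in top crop
E
```

```text
((308.7394104003906, 139.7880401611328), (36.052757263183594, 5.967596530914307), 42.137596130371094, np.int32(192)) ((287.1176452636719, 207.02943420410156), (5.5783185958862305, 29.10427474975586), 14.03624439239502, np.int32(138))
top [ 0.6392 -0.061   0.249 ] [ 0.6747 -0.0215  0.25  ] [ 0.6033 -0.1001  0.25  ] 0.10613789366499703 47.71657266494926
scene [ 0.6409 -0.0574  0.249 ] [ 0.5972 -0.101   0.25  ] [ 0.683  -0.0149  0.25  ] 0.12154062466658985 45.06142395483019
(array([ 0.6398, -0.0605,  0.2457]), np.float64(0.0012625556495620008))
cap top [ 0.6416 -0.182   0.203 ]
cap scene [ 0.6392 -0.1791  0.209 ]
flip [ 0.5171 -0.064   0.18  ] [ 0.5188 -0.0594  0.184 ]
pump [0.629  0.0557 0.19  ]
```

```bash
cat >> h.py <<'E'
from scipy.spatial.transform import Rotation as Ro
def go(x,y,z,yaw):
    s=get_state();R=Ro.from_quat(s["orientation"]).as_matrix()
    cy=np.degrees(np.arctan2(R[1,0],R[0,0])); d=R.T@(np.array([x,y,z])-s["eef_pos"])
    print("t",s["t"],"pos",s["eef_pos"],"yaw",cy,"tilt",R[2,2],"F",s["force"],"gap",s["finger_gap"],"q7",s["joint_positions"][6])
    print("shift",d,"turn",-(((yaw-cy)+180)%360-180))
E
python3 -c "
from h import *
go(.640,-.060,.42,-44.5)"
```

```text
t 0.1 pos [ 0.286  -0.6654  0.2302] yaw -66.74132713794826 tilt -0.9999979515674202 F [0.2085 0.8766 1.4322] gap 0.0855310368971855 q7 -0.03369552826756733
shift [-0.4168 -0.5643 -0.189 ] turn -22.241327137948247
```

>>> send_rows(steps=[0,0,-0.04,0,0,0,0,-0.08,0,0,0,0,-0.12,0,0,0,0,-0.16,0,0,0,0,-0.19,0,0,-0.02,-0.027,-0.19,0,0,-0.044,-0.06,-0.19,-3,0,-0.068,-0.092,-0.19,-6,0,-0.092,-0.124,-0.19,-9,0,-0.116,-0.157,-0.19,-12,0,-0.14,-0.19,-0.19,-15,0,-0.164,-0.222,-0.19,-18,0], newtons=40)

```text
t: 1.1
eef_pos: [0.426, -0.4256, 0.4209]
orientation: [0.911, -0.411, -0.0, -0.0]
force: [0.6, 0.1, -0.5]
finger_gap: 0.0853
```

```bash
python3 -c "
from h import *
go(.640,-.060,.40,-44.5)"
```

```text
t 1.1 pos [ 0.426  -0.4256  0.4209] yaw -48.58761635376582 tilt -0.9999997382541745 F [ 0.6333  0.0728 -0.5397] gap 0.08531017429145564 q7 -0.16339977999553207
shift [-0.1326 -0.4023  0.021 ] turn -4.08761635376581
```

>>> send_rows(steps=[-0.012,-0.036,0,-1,0,-0.0245,-0.0745,0,-2,0,-0.037,-0.113,0,-3,0,-0.0495,-0.151,0,-4,0,-0.062,-0.189,0,-4,0,-0.0745,-0.227,0,-4,0,-0.087,-0.265,0,-4,0,-0.0995,-0.303,0,-4,0,-0.112,-0.341,0,-4,0,-0.1225,-0.373,0,-4,0,-0.13,-0.394,0,-4,0,-0.1326,-0.4023,0,-4,0])

```text
t: 2.1
eef_pos: [0.6415, -0.0572, 0.4205]
orientation: [0.926, -0.377, -0.001, -0.001]
force: [0.3, 0.6, 0.0]
finger_gap: 0.0855
```

```bash
python3 - <<'E'
from h import *
go(.640,-.060,.228,-44.5)
for n in("scene","top"): cv2.imwrite(f"pics/{n}1.png",capture(n)[:,:,::-1])
print(proj("top",[.64,-.06,.4]),proj("scene",[.64,-.06,.4]))
E
```

```text
t 2.1 pos [ 0.6415 -0.0572  0.4205] yaw -44.3384789279992 tilt -0.9999950091214861 F [0.3119 0.6343 0.0098] gap 0.08549281909512572 q7 -0.8476756831444616
shift [0.0014 0.0034 0.1925] turn 0.16152107200079513
[[308.32  120.789]] [[283.7793 171.7018]]
```

View pics/scene1.png

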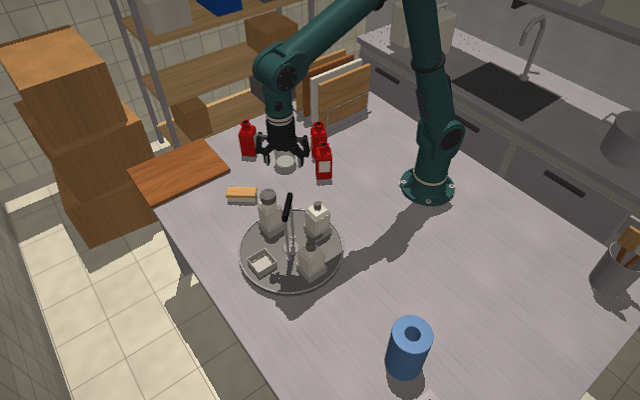

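The open hand stands at (283,165), right above the bar. I'll go down and close.

>>> send_rows(steps=[0.001,0.003,0.03,0,0,0.001,0.003,0.07,0,0,0.001,0.003,0.11,0,0,0.001,0.003,0.14,0,0,0.001,0.003,0.165,0,0,0.001,0.003,0.183,0,0,0.001,0.003,0.19,0,0,0.001,0.003,0.19,0,0.6,0.001,0.003,0.19,0,1,0.001,0.003,0.19,0,1,0.001,0.003,0.19,0,1,0.001,0.003,0.19,0,1], newtons=40)

```text
t: 3.2
eef_pos: [0.6399, -0.0658, 0.2328]
orientation: [0.925, -0.381, 0.001, -0.0]
force: [-0.4, 1.2, 0.2]
finger_gap: 0.0256
```

```bash
python3 - <<'E'
from h import *
go(.640,-.060,.230,-134.5)
s=get_state();print(s["torque"])
E
```

```text
t 3.2 pos [ 0.6399 -0.0658  0.2328] yaw -44.75688869697121 tilt -0.9999963145862518 F [-0.4379  1.2112  0.2063] gap 0.025611943575042706 q7 -0.8974995960275955
shift [-0.004  -0.0042  0.0028] turn 89.7431113030288
[-0.0253  0.0284  0.0213]
```

>>> send_rows(steps=[-0.003,-0.003,0.002,0,0.7,-0.003,-0.003,0.002,0,0.7,-0.003,-0.003,0.002,0,0.7])

```text
t: 3.45
eef_pos: [0.639, -0.0607, 0.2294]
orientation: [0.925, -0.38, -0.0, -0.0]
force: [0.1, -0.4, 0.3]
finger_gap: 0.0254
```

```bash
python3 - <<'E'
from h import *
go(.640,-.060,.230,-134.5)
s=get_state();print(s["torque"])
E
```

```text
t 3.45 pos [ 0.639  -0.0607  0.2294] yaw -44.684408587592436 tilt -0.9999999626671703 F [ 0.0545 -0.3592  0.3001] gap 0.025449920225307114 q7 -0.9052088074616971
shift [ 0.0002 -0.0012 -0.0006] turn 89.81559141240757
[-0.0499  0.0016 -0.0281]
```

Well centred. Now I'll close fully.

>>> send_rows(steps=[0,-0.001,0,0,1,0,-0.001,0,0,1,0,-0.001,0,0,1,0,-0.001,0,0,1,0,-0.001,0,0,1])

```text
t: 3.87
eef_pos: [0.6407, -0.0624, 0.2297]
orientation: [0.925, -0.381, 0.001, 0.0]
force: [2.1, -4.5, 0.4]
finger_gap: 0.0175
```

```bash
python3 - <<'E'
from h import *
go(.640,-.060,.230,-134.5)
s=get_state();print(s["torque"])
E
```

```text
t 3.8667 pos [ 0.6407 -0.0624  0.2297] yaw -44.774007505885514 tilt -0.9999958457423029 F [ 2.1248 -4.5492  0.4001] gap 0.01747441473314117 q7 -0.9059328862343111
shift [-0.0022 -0.0012 -0.0003] turn 89.72599249411448
[-0.7898 -0.4267  0.3431]
```

>>> send_rows(steps=[0.001,0,0,1,1,0.001,0,0,3,1,0.001,0,0,6,1,0.001,0,0,9,1,0.001,0,0,12,1,0.001,0,0,16,1,0.001,0,0,20,1,0.001,0,0,24,1,0.001,0,0,28,1,0.001,0,0,32,1,0.001,0,0,36,1,0.001,0,0,40,1])

```text
t: 4.87
eef_pos: [0.6409, -0.0629, 0.2297]
orientation: [0.737, -0.676, 0.001, 0.0]
force: [1.6, -4.5, 1.9]
finger_gap: 0.0176
```

```bash
python3 - <<'E'
from h import *
go(.640,-.060,.230,-134.5)
s=get_state();print(s["torque"])
E
```

```text
t 4.8667 pos [ 0.6409 -0.0629  0.2297] yaw -85.06321421830138 tilt -0.9999982168982668 F [ 1.5806 -4.482   1.8656] gap 0.017636472197133834 q7 -1.500150513733932
shift [-0.003   0.0006 -0.0003] turn 49.43678578169863
[-0.8406 -0.2521  0.1666]
```

>>> send_rows(steps=[0.001,0,0,4,1,0.001,0,0,8,1,0.001,0,0,12,1,0.001,0,0,16,1,0.001,0,0,20,1,0.001,0,0,24,1,0.001,0,0,28,1,0.001,0,0,32,1,0.001,0,0,36,1,0.001,0,0,40,1,0.001,0,0,44,1,0.001,0,0,47,1])

```text
t: 5.87
eef_pos: [0.6407, -0.0635, 0.2297]
orientation: [-0.407, 0.914, -0.001, 0.0]
force: [1.4, -5.4, 1.9]
finger_gap: 0.0175
```

>>> send_rows(steps=[0,0,0,1.5,1,0,0,0,3,1,0,0,0,3,1,0,0,0,3,1])

```text
t: 6.2
eef_pos: [0.6407, -0.0635, 0.2297]
orientation: [-0.385, 0.923, -0.001, -0.0]
force: [0.2, -6.0, 2.9]
finger_gap: 0.0177
```

```bash
python3 - <<'E'
from h import *
go(.640,-.060,.230,-134.5)
s=get_state();print(s["torque"],s["joint_positions"])
for n in("scene","top"): cv2.imwrite(f"pics/{n}2.png",capture(n)[:,:,::-1])
E
```

```text
t 6.2 pos [ 0.6407 -0.0635  0.2297] yaw -134.70600547406067 tilt -0.9999985444289327 F [ 0.1529 -5.9577  2.9029] gap 0.017662067655690145 q7 -2.228789158378529
shift [-0.002   0.003  -0.0003] turn -0.2060054740606745
[-0.9209 -0.0355  0.3285] [-0.0848  0.4934  0.1603  1.8079 -0.099   0.8474 -2.2288]
```

View pics/scene2.png

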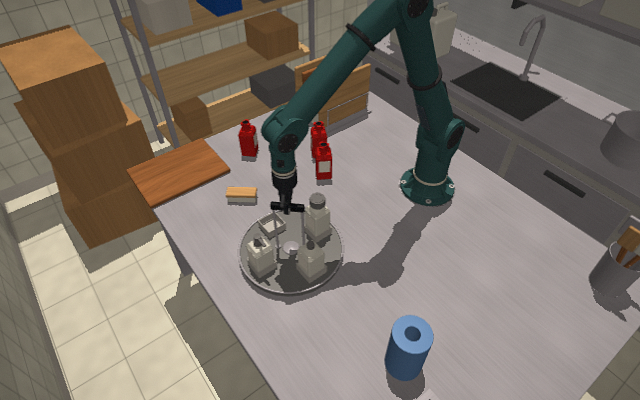

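The safety cap (317,200) is now at the front. I'll release so that the detent settles, then rise.

>>> send_rows(steps=[0,0,0,0,0,0,0,0,0,0,0,0,0,0,0,0,0,0,0,0,0,0,-0.005,0,0,0,0,-0.03,0,0,0,0,-0.06,0,0,0,0,-0.1,0,0,0,0,-0.13,0,0,0,0,-0.15,0,0,0,0,-0.15,0,0,0,0,-0.15,0,0])

```text
t: 7.3
eef_pos: [0.6411, -0.0622, 0.3811]
orientation: [-0.385, 0.923, -0.0, 0.002]
force: [-0.3, -1.1, -0.2]
finger_gap: 0.0856
```

```bash
python3 - <<'E'
from bar import *
go(.640,-.060,.230,-134.5)
for n in("scene","top"): cv2.imwrite(f"pics/{n}3.png",capture(n)[:,:,::-1])
a=cv2.imread('pics/top3.png')[100:225,240:375];a=cv2.resize(a,None,fx=3,fy=3,interpolation=cv2.INTER_CUBIC)
b=cv2.imread('pics/scene3.png')[180:300,225:355];b=cv2.resize(b,None,fx=3,fy=3,interpolation=cv2.INTER_CUBIC)
cv2.imwrite('pics/c3.png',np.hstack([a[:360],b]))
E
```

```text
t 7.3 pos [ 0.6411 -0.0622  0.3811] yaw -134.7365057962701 tilt -0.9999944781146941 F [-0.3302 -1.127  -0.1596] gap 0.08558186066743663 q7 -2.255812793463511
shift [-0.0004  0.0026  0.1511] turn -0.2365057962701087
```

View pics/c3.png

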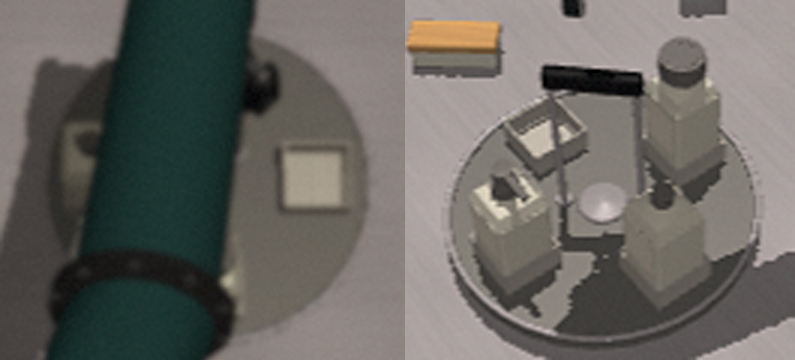

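The right crop shows the cap at the front (scene pixel ≈(318,197)) and the tray square. The arm hides the cap from the top camera. I'll refine cap and bar from the scene view.

```bash
python3 - <<'E'
from bar import *
def capfit(f,roi):
    S=cv2.imread(f); x0,y0,x1,y1=roi; g=S[y0:y1,x0:x1].astype(int)
    m=((g.max(2)<125)&(g.min(2)>30)&(g.max(2)-g.min(2)<14)).astype(np.uint8)
    for r in g.max(2): print(' '.join('%3d'%v for v in r))
capfit('pics/scene3.png',(302,188,334,216))
S=cv2.imread('pics/scene3.png'); cs=barpix("scene",S,(265,195,310,218)); print(cs[:4])
b=cv2.boxPoints(cs[:3]); e=[(b[i]+b[(i+1)%4])/2 for i in range(4)]
e=[e[0],e[2]] if np.linalg.norm(e[0]-e[2])>np.linalg.norm(e[1]-e[3]) else [e[1],e[3]]
A,B=[plane("scene",q,0.25) for q in e];d=A-B; print(A,B,(A+B)/2,np.degrees(np.arctan2(d[1],d[0]))%180)
E
```

```text
167 171 169 169 171 168 169 163 164 168 171 168 168 169 169 168 166 168 168 168 167 168 169 167 167 170 166 167 165 167 168 167
165 167 168 169 170 171 168 168 167 166 167 170 169 167 169 169 170 167 168 167 168 169 170 168 170 167 168 165 167 168 168 168
165 165 168 170 170 169 169 170 168 165 166 169 174 170 166 168 168 167 168 169 168 168 167 170 169 169 168 166 166 166 166 166
168 166 166 167 169 169 171 168 170 168 167 168 168 171 171 169 170 170 170 169 170 168 165 167 169 168 169 169 170 165 165 169
171 170 166 166 168 170 168 169 172 171 169 169 160 144 139 141 147 147 162 170 169 171 167 166 164 167 169 167 167 168 165 165
169 169 169 168 169 170 171 171 171 174 164 134 115 117 118 115 118 116 137 145 158 168 170 167 164 164 167 169 169 169 166 168
168 171 170 170 168 169 168 171 172 148 122 119 117 121 101 107 119 108 111 116 123 155 169 168 167 165 166 166 168 170 170 169
169 170 169 173 173 168 169 171 151 123 118 118 121 120 120 123 120 119 101 109 117 124 157 168 168 166 166 164 168 168 169 168
168 171 169 170 171 172 172 155 127 114 120 119 119 119 121 119 119 121 119 
[... 1995 characters left out ...]
 157 135 118 120 119 128 132 133 131 133 133 130 125 126 125 126 124 138 144 160 168 135 150 169 169 167
 93  92 111 114 116 110 141 136 120 122 119 118 127 136 136 132 129 127 125 125 125 126 126 144 146 134 117 112 155 171 167 169
 92  93 107 113 115 117 109 111 118 122 120 119 121 131 130 127 123 126 124 125 126 123 120 135 125 112 112 110 149 170 169 166
 87  94 107 110 115 118 117 111 113 120 122 121 119 119 122 126 127 123 127 124 125 125 118 113 113 112 110 109 149 169 169 167
((286.99658203125, 206.54141235351562), (32.470787048339844, 7.391047954559326), 4.763641834259033, np.int32(205))
[ 0.678  -0.0948  0.25  ] [ 0.6033 -0.0226  0.25  ] [ 0.6406 -0.0587  0.25  ] 136.02018331236914
```

```bash
python3 - <<'E'
from bar import *
print(plane("scene",(317.2,200.5),.195),plane("scene",(317.2,197.7),.209))
print(proj("scene",[[.5205,-.0625,.195]]))
go(.521,-.061,.28,-120)
E
```

```text
[ 0.5184 -0.0621  0.195 ] [ 0.5184 -0.0619  0.209 ]
[[316.6202 200.7068]]
t 7.4 pos [ 0.6397 -0.062   0.3782] yaw -134.72964791191583 tilt -0.999997224828056 F [-0.1264 -0.2265 -0.133 ] gap 0.08533033897322141 q7 -2.25577554808737
shift [0.0827 0.0848 0.0984] turn -14.729647911915833
```

>>> send_rows(steps=[0.02,0.02,0,5,0,0.045,0.044,0,10,0,0.065,0.064,0,5,0,0.08,0.079,0.01,-2,0,0.0853,0.084,0.03,-8,0,0.0853,0.084,0.05,-14.7,0,0.0853,0.084,0.07,-14.7,0,0.0853,0.084,0.085,-14.7,0,0.0853,0.084,0.095,-14.7,0,0.0853,0.084,0.1,-14.7,0,0.0853,0.084,0.1,-14.7,0,0.0853,0.084,0.1,-14.7,0])

```text
t: 8.4
eef_pos: [0.521, -0.0639, 0.2792]
orientation: [-0.5, 0.866, 0.0, -0.0]
force: [0.5, -0.2, 0.1]
finger_gap: 0.0857
```

```bash
python3 - <<'E'
from bar import *
for n in("scene","top"): cv2.imwrite(f"pics/{n}4.png",capture(n)[:,:,::-1])
go(.520,-.0635,.18,-120)
go(.520,-.0635,.18,-120)
b=cv2.imread('pics/scene4.png')[120:300,225:385];b=cv2.resize(b,None,fx=3.3,fy=3.3,interpolation=cv2.INTER_CUBIC)
cv2.imwrite('pics/c4.png',b)
E
```

```text
t 8.5 pos [ 0.5216 -0.0639  0.28  ] yaw -120.05134816743147 tilt -0.999998763525372 F [ 1.551  -0.7556  0.3128] gap 0.08543831034797225 q7 -2.0016243621581906
shift [0.0005 0.0017 0.1   ] turn -0.051348167431456204
t 8.5 pos [ 0.5216 -0.0639  0.28  ] yaw -120.05134816743147 tilt -0.999998763525372 F [ 1.551  -0.7556  0.3128] gap 0.08543831034797225 q7 -2.0016243621581906
shift [0.0005 0.0017 0.1   ] turn -0.051348167431456204
```

View pics/c4.png

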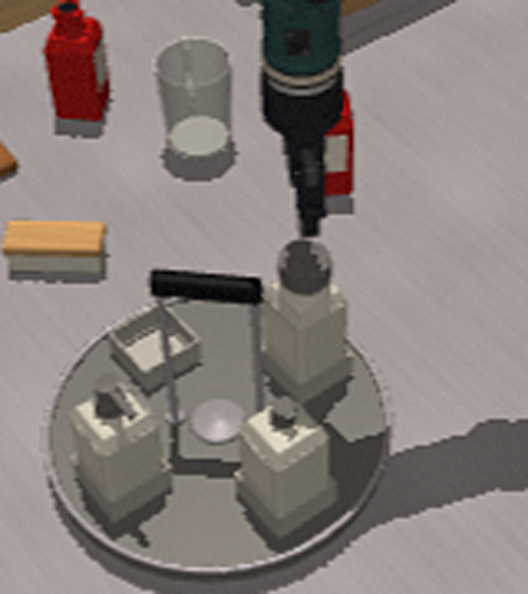

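View pics/top4.png

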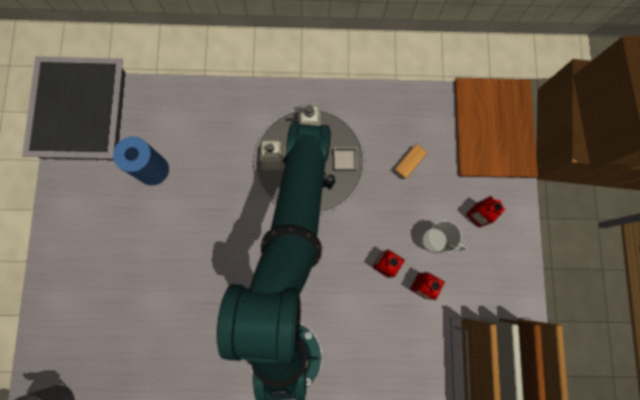

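The hand is in line above the cap, with fingertips at (310,235) in the crop and the cap at (304,265). I'll descend.

>>> send_rows(steps=[0,0.001,0.025,0,0,0,0.001,0.05,0,0,0,0.001,0.07,0,0,0,0.001,0.085,0,0,0,0.001,0.095,0,0,0,0.001,0.099,0,0,0,0.001,0.099,0,0,0,0.001,0.099,0,0.2,0,0.001,0.099,0,0.25,0,0.001,0.099,0,0.25])

```text
t: 9.33
eef_pos: [0.5208, -0.0635, 0.1813]
orientation: [-0.5, 0.866, -0.001, 0.001]
force: [0.5, -0.9, 0.8]
finger_gap: 0.0643
```

```bash
python3 - <<'E'
from bar import *
cv2.imwrite(f"pics/scene5.png",capture("scene")[:,:,::-1])
go(.520,-.0635,.18,-120)
b=cv2.imread('pics/scene5.png')[150:250,250:385];b=cv2.resize(b,None,fx=5,fy=5,interpolation=cv2.INTER_CUBIC)
cv2.imwrite('pics/c5.png',b)
E
```

```text
t 9.3833 pos [ 0.5206 -0.0635  0.1812] yaw -120.05218724529672 tilt -0.9999983020389868 F [ 0.3032 -0.0448  0.0036] gap 0.06425370732813422 q7 -1.973219487840716
shift [0.0003 0.0005 0.0012] turn -0.052187245296721585
```

View pics/c5.png

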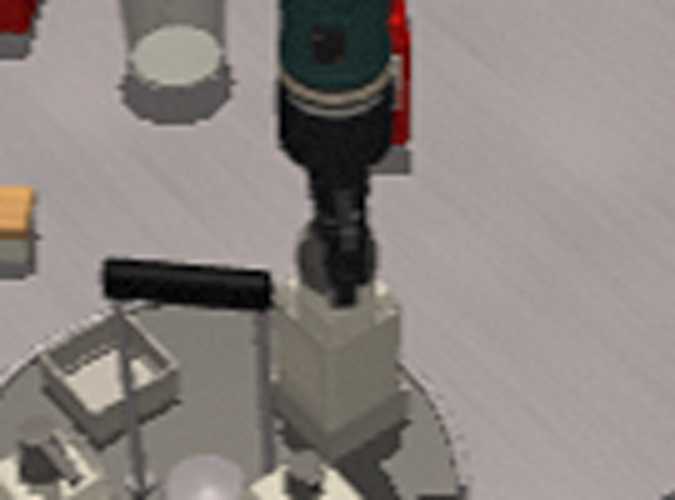

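The near finger is in front of the cap, offset right by about 2 px, as the jaw angle predicts. I'll close.

>>> send_rows(steps=[0,0,0,0,0.4,0,0,0,0,0.6,0,0,0,0,1,0,0,0,0,1,0,0,0,0,1,0,0,0,0,1], newtons=70)

```text
t: 9.88
eef_pos: [0.5201, -0.0639, 0.181]
orientation: [-0.499, 0.866, -0.0, 0.0]
force: [-1.6, -1.2, 5.3]
finger_gap: 0.052
```

```bash
python3 - <<'E'
from bar import *
go(.520,-.0635,.18,-120); print(get_state()["torque"])
E
```

```text
t 9.8833 pos [ 0.5201 -0.0639  0.181 ] yaw -120.07887643186207 tilt -0.9999997003279377 F [-1.5737 -1.2291  5.3217] gap 0.05201851708331583 q7 -1.9731779875639144
shift [-0.0003  0.0003  0.001 ] turn -0.0788764318620565
[-0.1594  0.224  -0.031 ]
```

Grip is good (52 mm, side force below 2 N). Now I'll press.

>>> send_rows(steps=[0,0,0.001,0,1,0,0,0.002,0,1,0,0,0.003,0,1,0,0,0.004,0,1,0,0,0.005,0,1,0,0,0.006,0,1,0,0,0.006,0,1])

```text
t: 10.47
eef_pos: [0.5206, -0.064, 0.1763]
orientation: [-0.499, 0.866, -0.0, 0.001]
force: [-3.5, -1.6, 14.7]
finger_gap: 0.0522
```

```bash
python3 - <<'E'
from bar import *
go(.520,-.0635,.18,-60); print(get_state()["torque"])
E
```

```text
t 10.4667 pos [ 0.5206 -0.064   0.1763] yaw -120.08866942059677 tilt -0.9999989358914454 F [-3.4817 -1.6399 14.6886] gap 0.05217005632914929 q7 -1.9712675446806749
shift [-0.0001  0.0008 -0.0037] turn -60.08866942059677
[-0.1309  0.8127 -0.0014]
```

At 14.7 N and 4.7 mm down it is at the stop. I'll add 1 mm and twist anticlockwise 60° (tool turn -60).

>>> send_rows(steps=[0,0,0.001,-2,1,0,0,0.001,-6,1,0,0,0.001,-11,1,0,0,0.001,-16,1,0,0,0.001,-21,1,0,0,0.001,-26,1,0,0,0.001,-31,1,0,0,0.001,-36,1,0,0,0.001,-41,1,0,0,0.001,-46,1,0,0,0.001,-51,1,0,0,0.001,-56,1], newtons=80)

```text
t: 11.47
eef_pos: [0.5213, -0.0641, 0.1762]
orientation: [0.848, -0.529, 0.002, -0.0]
force: [-3.4, -0.7, 18.4]
finger_gap: 0.0519
```

>>> send_rows(steps=[0,0,0,-4,1,0,0,0,-5,1,0,0,0,-5,1])

```text
t: 11.72
eef_pos: [0.5213, -0.064, 0.1762]
orientation: [0.87, -0.493, 0.001, -0.0]
force: [-3.6, -2.0, 19.4]
finger_gap: 0.0514
```

```bash
python3 - <<'E'
from bar import *
go(.520,-.0635,.18,-60); print(get_state()["torque"])
cv2.imwrite(f"pics/scene6.png",capture("scene")[:,:,::-1])
b=cv2.imread('pics/scene6.png')[150:300,220:385];b=cv2.resize(b,None,fx=4,fy=4,interpolation=cv2.INTER_CUBIC)
cv2.imwrite('pics/c6.png',b)
E
```

```text
t 11.7167 pos [ 0.5213 -0.064   0.1762] yaw -59.10438894161847 tilt -0.9999954991864586 F [-3.6244 -1.9758 19.426 ] gap 0.05141970266278746 q7 -1.124043937668215
shift [-0.0011  0.0009 -0.0038] turn 0.8956110583815189
[-0.1025  0.9984 -0.1054]
```

View pics/c6.png

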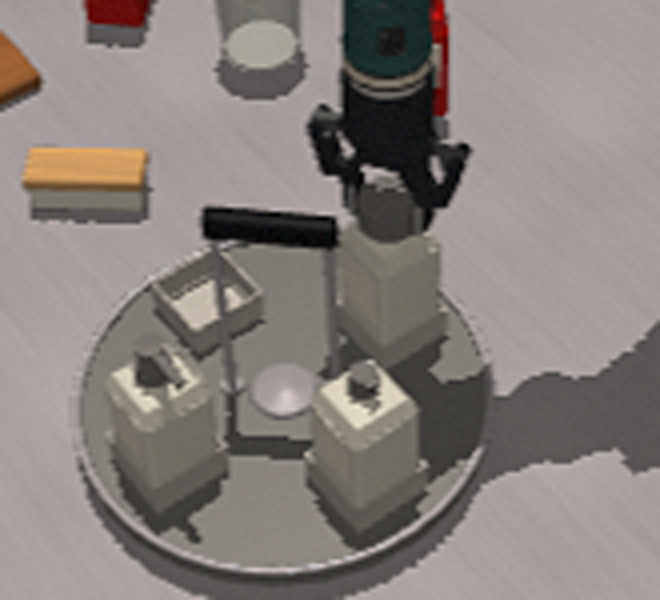

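The twist reached 61° with a torque around z of only 0.1 N m, and the tray and bottle stayed square. I'll lift gently and watch the force.

>>> send_rows(steps=[0,0,-0.002,0,1,0,0,-0.004,0,1,0,0,-0.006,0,1,0,0,-0.008,0,1,0,0,-0.01,0,1,0,0,-0.012,0,1,0,0,-0.014,0,1,0,0,-0.016,0,1,0,0,-0.016,0,1])

```text
t: 12.52
eef_pos: [0.5197, -0.0635, 0.1893]
orientation: [0.87, -0.493, -0.0, 0.0]
force: [-0.0, -1.1, -0.3]
finger_gap: 0.0515
```

```bash
python3 - <<'E'
from bar import *
go(.521,-.064,.29,-60); print(get_state()["torque"])
cv2.imwrite(f"pics/scene7.png",capture("scene")[:,:,::-1])
b=cv2.imread('pics/scene7.png')[150:300,220:385];b=cv2.resize(b,None,fx=4,fy=4,interpolation=cv2.INTER_CUBIC)
cv2.imwrite('pics/c7.png',b)
E
```

```text
t 12.5167 pos [ 0.5197 -0.0635  0.1893] yaw -59.04943375249979 tilt -0.9999998036355451 F [-0.0287 -1.1308 -0.2634] gap 0.05153144970800851 q7 -1.1160735451673442
shift [ 0.0011 -0.0008 -0.1007] turn 0.9505662475002055
[-0.2214 -0.0245 -0.0247]
```

View pics/c7.png

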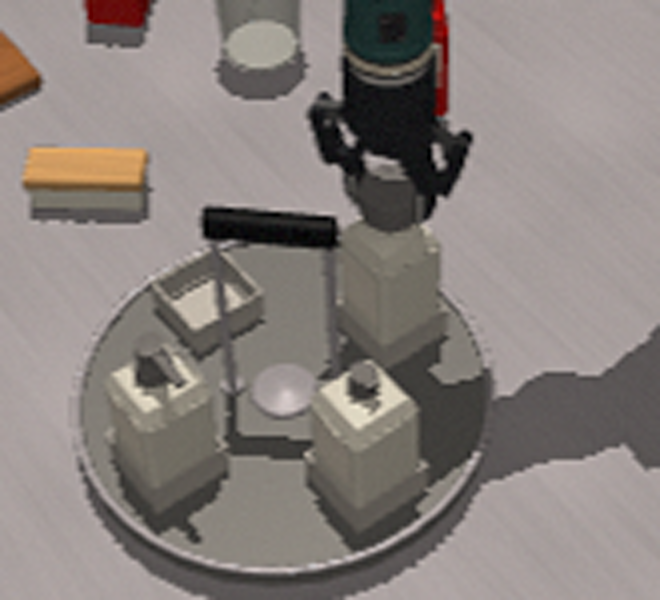

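The cap is free (load ≈0.3 N), and the bottle stays put. I'll lift straight up by about 100 mm more, so the underside ends about 88 mm above the rim.

>>> send_rows(steps=[0,0,-0.006,0,1,0,0,-0.014,0,1,0,0,-0.024,0,1,0,0,-0.036,0,1,0,0,-0.048,0,1,0,0,-0.06,0,1,0,0,-0.072,0,1,0,0,-0.083,0,1,0,0,-0.092,0,1,0,0,-0.098,0,1,0,0,-0.1,0,1,0,0,-0.1,0,1])

```text
t: 13.57
eef_pos: [0.5202, -0.0633, 0.2898]
orientation: [0.87, -0.493, 0.0, -0.0]
force: [-1.3, -0.6, -0.1]
finger_gap: 0.0518
```

>>> send_rows(steps=[0,0,0,0,1,0,0,0,0,1,0,0,0,0,1,0,0,0,0,1,0,0,0,0,1,0,0,0,0,1])

```text
t: 14.07
eef_pos: [0.5199, -0.0633, 0.2891]
orientation: [0.87, -0.493, -0.0, 0.0]
force: [0.2, 0.9, -0.3]
finger_gap: 0.0518
```

```bash
python3 - <<'E'
from bar import *
go(.521,-.064,.29,-60); print(get_state()["dq"])
cv2.imwrite(f"pics/scene8.png",capture("scene")[:,:,::-1])
cv2.imwrite(f"pics/top8.png",capture("top")[:,:,::-1])
b=cv2.imread('pics/scene8.png')[150:300,220:385];b=cv2.resize(b,None,fx=4,fy=4,interpolation=cv2.INTER_CUBIC)
cv2.imwrite('pics/c8.png',b)
print(proj("scene",[[.5205,-.0635,.201],[.5205,-.0635,.288],[.5205,-.0635,.302]]))
E
```

```text
t 14.0667 pos [ 0.5199 -0.0633  0.2891] yaw -59.04135282144001 tilt -0.9999998797322464 F [ 0.2015  0.8702 -0.3093] gap 0.051757515319311616 q7 -1.0714651914257072
shift [ 0.0011 -0.0006 -0.0009] turn 0.9586471785599997
[ 0.0006 -0.0008  0.0005 -0.0019 -0.0008 -0.0007  0.0017]
[[316.4243 199.3268]
 [316.1494 180.9417]
 [316.1029 177.825 ]]
```

View pics/c8.png

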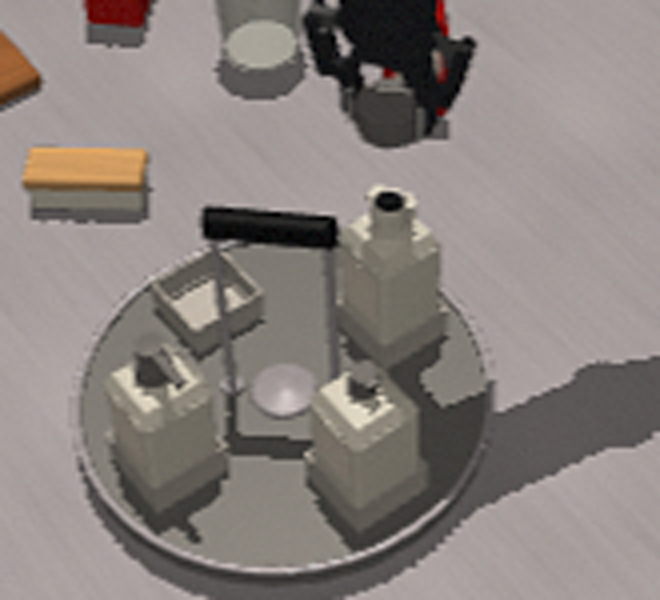

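View pics/top8.png

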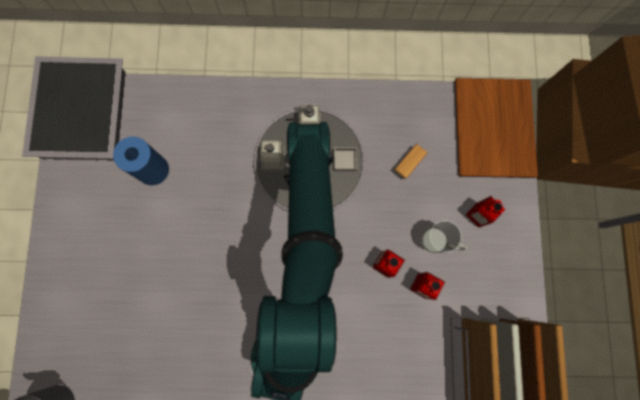

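The open mouth is visible at scene pixel (317.5,200). The cap is held level right above it at (317,179), the bottle stands in its well, and nothing else moved. I'll hand in.

```bash
python3 -c "
from cell import *
print(sign_off())"
```

```text
the job is handed in; nothing more can be done
None
```

The safety cap is off and the job is handed in at about 14 s. The arm ended still and level, holding the cap about 88 mm above the open mouth (TCP height 0.289 m, joint speeds about 0).

- **Carousel:** I turned it a quarter turn clockwise by the grip bar and let go so the detent could settle. The bar then measured about 1° off nominal, within what the pictures can resolve. The safety-cap bottle is at the front.
- **Cap:** I pressed it 4.7 mm to the stop at about 15 N, rising to 19 N during the twist. I twisted it 61° anticlockwise and lifted it straight up. The lift force was about 0.3 N, so the cap came away freely.
- **Last pictures:** The cap is above the open mouth. The safety-cap bottle stands in its well, and the other bottles and counter items look undisturbed.

**Disagreements:**
- The two cameras and the gripper differed by 2–4 mm on where the carousel axis lies. I used a compromise, and the cap gripped with less than 2 N of side force.
- The fingers read 52 mm on the 54 mm cap.
- The arm hid the front bottle from the top camera throughout, so the final view of the mouth comes from the scene camera only.

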